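# Load charged battery packs into cradles and lock them with R-clips

## Task

First switch the charger off by pushing its lever fully over, away from the robot, while the battery packs still stand on their charging stands. Then lift every pack by its handle off its stand, set it down upright in an empty cradle (its yellow lug towards the cradle's post), and lock each loaded cradle by pushing the straight leg of an R-clip, from the robot's side, through the hole in the post and over the lug until the clip's bow springs right over the post. Leave the other things on the bench alone.

Things in the scene. Friction and masses are not known exactly. Their poses are not given: they have to be found in the camera images.
- switch (a joint): charger isolator: toggle lever (80 mm stem, red 26 mm ball at its end) on a fixed grey block 70 x 50 x 25 mm, hinged about the world y axis at the block's centre, 22 mm above the bench. In rad: 0 to 0.15 at the start = on, leaning towards the robot; 1.0 = off, leaning fully away (+x). Stays where it is left; about 1 N at the ball moves it
- switch_tip (a point): centre of the lever's red ball: 92 mm above the bench at either end of its swing, 102 mm midway; travels 77 mm in +x from on to off
- dock1: blue battery cradle, fixed. Origin on the bench under the centre of the pack's place; x points from its post to the pack's place, roughly away from the robot. Deck 96 mm wide, top at z = 8 mm. Steel post 24 mm thick, top at z = 76 mm, at x = -90 mm, cross-drilled along x
- dock1_hole (a point): centre of the cross hole in that cradle's post, on the post's axis at (-90, 0, 50) mm in the cradle's frame; the hole is 10 x 10 mm and runs right through along the cradle's x axis (24 mm long)
- pack1: battery pack, 0.5 to 0.75 kg, may be absent: four red cells, black caps, 76 x 76 x 85 mm tall; origin: centre of underside. Starts on a fixed white charging stand (92 mm square, 30 mm high), lug roughly towards the robot. Orange handle bar: 14 mm in x, 76 mm long in y, 12 mm high, middle at z = 118 mm, 27 mm free beneath, on uprights at y = +-32 mm. Same for all packs; lug: see pack2
- clip1: R-clip, 70 g, lying flat on the bench: red grip tab 30 (x) x 22 (y) x 18 (z) mm, origin at its underside's centre; x points along the straight leg, which runs at y = -6, z = 3.5 mm to its tip at x = 100 mm, 6 mm thick (last 10 mm: 4 mm). The springy bow lies beside it on the +y side, flared end at x = 92, y = 12 mm
- clip1_seat (a point): point on the leg's axis that lies at the centre of the post's hole when the clip is home: (57, -6, 3.5) mm in the clip's frame
- clip1_bow (a joint): how far the bow is sprung open, rad: about 0 relaxed, up to about 0.13 while its flare rides over the post (a push of 5 to 15 N), under 0.05 once it has snapped round the post
- dock2: blue battery cradle, fixed. Origin on the bench under the centre of the pack's place; x points from its post to the pack's place, roughly away from the robot. Rails with tops at z = 18 mm, inner faces at y = +-43 mm and x = +43 mm, leave a 76 mm square pack 5 mm each way; front (-x) open. Post and hole as for dock1
- dock2_hole (a point): centre of the cross hole in that cradle's post, on the post's axis at (-90, 0, 50) mm in the cradle's frame; the hole is 10 x 10 mm and runs right through along the cradle's x axis (24 mm long)
- pack2: battery pack, 0.5 to 0.75 kg, may be absent: four red cells, black caps, 76 x 76 x 85 mm tall; origin: centre of underside. Starts on a fixed white charging stand (92 mm square, 30 mm high), lug roughly towards the robot. Yellow locking lug 30 mm wide on the -x face, out to x = -69 mm, from z = 24 to 32 mm; sides and handle as for pack1
- clip2: R-clip, 70 g, lying flat on the bench: red grip tab 30 (x) x 22 (y) x 18 (z) mm, origin at its underside's centre; x points along the straight leg, which runs at y = -6, z = 3.5 mm to its tip at x = 100 mm, 6 mm thick (last 10 mm: 4 mm). The springy bow lies beside it on the +y side, flared end at x = 92, y = 12 mm
- clip2_seat (a point): point on the leg's axis that lies at the centre of the post's hole when the clip is home: (57, -6, 3.5) mm in the clip's frame
- clip2_bow (a joint): how far the bow is sprung open, rad: about 0 relaxed, up to about 0.13 while its flare rides over the post (a push of 5 to 15 N), under 0.05 once it has snapped round the post
- dock3: blue battery cradle, fixed. Origin on the bench under the centre of the pack's place; x points from its post to the pack's place, roughly away from the robot. Rails with tops at z = 18 mm, inner faces at y = +-43 mm and x = +43 mm, leave a 76 mm square pack 5 mm each way; front (-x) open. Post and hole as for dock1
- dock3_hole (a point): centre of the cross hole in that cradle's post, on the post's axis at (-90, 0, 50) mm in the cradle's frame; the hole is 10 x 10 mm and runs right through along the cradle's x axis (24 mm long)
- pack3: battery pack, 0.5 to 0.75 kg, may be absent: four red cells, black caps, 76 x 76 x 85 mm tall; origin: centre of underside. Starts on a fixed white charging stand (92 mm square, 30 mm high), lug roughly towards the robot. Yellow locking lug 30 mm wide on the -x face, out to x = -69 mm, from z = 24 to 32 mm; sides and handle as for pack1
- clip3: R-clip, 70 g, lying flat on the bench: red grip tab 30 (x) x 22 (y) x 18 (z) mm, origin at its underside's centre; x points along the straight leg, which runs at y = -6, z = 3.5 mm to its tip at x = 100 mm, 6 mm thick (last 10 mm: 4 mm). The springy bow lies beside it on the +y side, flared end at x = 92, y = 12 mm
- clip3_seat (a point): point on the leg's axis that lies at the centre of the post's hole when the clip is home: (57, -6, 3.5) mm in the clip's frame
- clip3_bow (a joint): how far the bow is sprung open, rad: about 0 relaxed, up to about 0.13 while its flare rides over the post (a push of 5 to 15 N), under 0.05 once it has snapped round the post
- tape: roll of yellow tape, 90 mm across, 24 mm high, lying on the bench; leave alone; origin at the centre of its underside
- meter: hand multimeter, 160 x 80 x 32 mm, yellow and black, on the bench; leave alone; origin at the centre of its underside
- jar: closed jar, 60 mm across, 70 mm high, on the bench behind the lever; leave alone; origin at the centre of its underside
- driver: screwdriver lying on the bench; leave alone; origin at its underside

How it is judged:
On the way:
1. the charger's lever is pushed over to off while every pack still stands on its stand (value of joint switch above 0.8 rad and height (world z) of pack1 between 0.024 and 0.036 m and height (world z) of pack2 between 0.024 and 0.036 m and height (world z) of pack3 between 0.024 and 0.036 m), for 0.2 s.
At the end, for the whole second after the job is handed in: lever over 0.8 rad; each pack upright (0.08 rad) on a cradle's deck, within 12 mm of its place each way, lug to the post; an R-clip home in each loaded cradle's post: seat point within 7 mm of the hole's centre, leg pointing at the pack, bow under 0.06 rad; these at rest (value of joint switch above 0.8 rad and ((x of pack1 in the frame of dock1 between -0.012 and 0.012 m and y of pack1 in the frame of dock1 between -0.012 and 0.012 m and z of pack1 in the frame of dock1 below 0.013 m and angle between pack1's own z axis and vertical below 0.08 rad and x of dock1_hole in the frame of pack1 below -0.07 m) or (x of pack1 in the frame of dock2 between -0.012 and 0.012 m and y of pack1 in the frame of dock2 between -0.012 and 0.012 m and z of pack1 in the frame of dock2 below 0.013 m and angle between pack1's own z axis and vertical below 0.08 rad and x of dock2_hole in the frame of pack1 below -0.07 m) or (x of pack1 in the frame of dock3 between -0.012 and 0.012 m and y of pack1 in the frame of dock3 between -0.012 and 0.012 m and z of pack1 in the frame of dock3 below 0.013 m and angle between pack1's own z axis and vertical below 0.08 rad and x of dock3_hole in the frame of pack1 below -0.07 m)) and ((x of pack2 in the frame of dock1 between -0.012 and 0.012 m and y of pack2 in the frame of dock1 between -0.012 and 0.012 m and z of pack2 in the frame of dock1 below 0.013 m and angle between pack2's own z axis and vertical below 0.08 rad and x of dock1_hole in the frame of pack2 below -0.07 m) or (x of pack2 in the frame of dock2 between -0.012 and 0.012 m and y of pack2 in the frame of dock2 between -0.012 and 0.012 m and z of pack2 in the frame of dock2 below 0.013 m and angle between pack2's own z axis and vertical below 0.08 rad and x of dock2_hole in the frame of pack2 below -0.07 m) or (x of pack2 in the frame of dock3 between -0.012 and 0.012 m and y of pack2 in the frame of dock3 between -0.012 and 0.012 m and z of pack2 in the frame of dock3 below 0.013 m and angle between pack2's own z axis and vertical below 0.08 rad and x of dock3_hole in the frame of pack2 below -0.07 m)) and ((x of pack3 in the frame of dock1 between -0.012 and 0.012 m and y of pack3 in the frame of dock1 between -0.012 and 0.012 m and z of pack3 in the frame of dock1 below 0.013 m and angle between pack3's own z axis and vertical below 0.08 rad and x of dock1_hole in the frame of pack3 below -0.07 m) or (x of pack3 in the frame of dock2 between -0.012 and 0.012 m and y of pack3 in the frame of dock2 between -0.012 and 0.012 m and z of pack3 in the frame of dock2 below 0.013 m and angle between pack3's own z axis and vertical below 0.08 rad and x of dock2_hole in the frame of pack3 below -0.07 m) or (x of pack3 in the frame of dock3 between -0.012 and 0.012 m and y of pack3 in the frame of dock3 between -0.012 and 0.012 m and z of pack3 in the frame of dock3 below 0.013 m and angle between pack3's own z axis and vertical below 0.08 rad and x of dock3_hole in the frame of pack3 below -0.07 m)) and ((distance between clip1_seat and dock1_hole below 0.007 m and x of clip1 in the frame of dock1 below -0.13 m and value of joint clip1_bow below 0.06 rad and linear speed of clip1 below 0.03 m/s) or (distance between clip2_seat and dock1_hole below 0.007 m and x of clip2 in the frame of dock1 below -0.13 m and value of joint clip2_bow below 0.06 rad and linear speed of clip2 below 0.03 m/s) or (distance between clip3_seat and dock1_hole below 0.007 m and x of clip3 in the frame of dock1 below -0.13 m and value of joint clip3_bow below 0.06 rad and linear speed of clip3 below 0.03 m/s) or horizontal distance between each of pack1, pack2, pack3 and dock1 above 0.05 m) and ((distance between clip1_seat and dock2_hole below 0.007 m and x of clip1 in the frame of dock2 below -0.13 m and value of joint clip1_bow below 0.06 rad and linear speed of clip1 below 0.03 m/s) or (distance between clip2_seat and dock2_hole below 0.007 m and x of clip2 in the frame of dock2 below -0.13 m and value of joint clip2_bow below 0.06 rad and linear speed of clip2 below 0.03 m/s) or (distance between clip3_seat and dock2_hole below 0.007 m and x of clip3 in the frame of dock2 below -0.13 m and value of joint clip3_bow below 0.06 rad and linear speed of clip3 below 0.03 m/s) or horizontal distance between each of pack1, pack2, pack3 and dock2 above 0.05 m) and ((distance between clip1_seat and dock3_hole below 0.007 m and x of clip1 in the frame of dock3 below -0.13 m and value of joint clip1_bow below 0.06 rad and linear speed of clip1 below 0.03 m/s) or (distance between clip2_seat and dock3_hole below 0.007 m and x of clip2 in the frame of dock3 below -0.13 m and value of joint clip2_bow below 0.06 rad and linear speed of clip2 below 0.03 m/s) or (distance between clip3_seat and dock3_hole below 0.007 m and x of clip3 in the frame of dock3 below -0.13 m and value of joint clip3_bow below 0.06 rad and linear speed of clip3 below 0.03 m/s) or horizontal distance between each of pack1, pack2, pack3 and dock3 above 0.05 m) and linear speed of each of pack1, pack2, pack3 below 0.02 m/s); the robot touches nothing.
It fails at once if the tape is moved more than 30 mm (distance of tape from where it was at the start of the episode above 0.03 m).
It fails at once if the meter is moved more than 30 mm (distance of meter from where it was at the start of the episode above 0.03 m).
It fails at once if the jar is moved more than 30 mm (distance of jar from where it was at the start of the episode above 0.03 m).
It fails at once if the driver is moved more than 30 mm (distance of driver from where it was at the start of the episode above 0.03 m).
Of pack1, pack2, pack3 only 2 to 3 are there at a start; the rules pass over those that are not, and their reading is None.
At some moment in a run one of clip1, clip2, clip3 may be knocked a few centimetres aside while the robot is not near it.
Once in a run the grip may slacken for a moment while it holds something.
It also fails if it takes over 210 s, if anything falls off the work surface, if the arm or the gripper's body presses on something with over 40 N, if the wrist force passes 120 N, or if a joint passes its speed limit or range.

## Robot

A 6-joint arm with a two-finger parallel gripper is mounted at the origin on the work surface. World frame = base frame: x ahead of the robot, y to its left, z up, the work surface at z = 0. Lengths are in m, angles in rad, forces in N, time in s.
With the tool pointing down it reaches from about 0.275 to 0.725 m from the base axis. Payload 5.6 kg.
Tool frame: the origin (TCP) lies at the centre of the arm's flange, where the gripper is bolted on; the fingertips stand 173 mm ahead of it and the grasp point (between the pads) lies 155 mm ahead of it; z points along the fingers, y is the direction in which the jaws open and shut (so a half turn about z gives the same grasp; the last joint's range is limited). The gripper opens to 85 mm and grips with 20 to 120 N. Pads are 22 mm wide; open, the fingers measure 114 mm over their backs; the gripper's body (76 mm by 85 mm) begins 54 mm behind the grasp point. The pads swing forward as they close: fully open they stand 13 mm farther back than shut.
Start: joints at [-1.037, 0.255, 0.108, 0, -1.424, -0.285], TCP at [0.135, -0.533, 0.405] pointing down, gripper open.
Joint ranges: [-2.95, 2.95], [-1.21, 1.97], [-1.09, 1.5], [-2.87, 1.71], [-2.94, -0.07], [-3.05, 3.05]. Speed limits (rad/s): [2.57, 2.57, 3.14, 3.14, 3.14, 3.14].

## Interface

Orientations are given as a unit quaternion [x, y, z, w].
In Python, from station import bot gives the robot as it stands. Calls block until the motion is done:
- bot.move_pose(position, orientation): joint-space move of the TCP to a pose.
- bot.movel(position, frame=None, rate=0.15): straight line of the TCP; frame=None keeps the orientation; rate is the mean speed in m/s.
- bot.move_joints(angles): joint-space move.
- bot.grip(opening): finger opening in m; the grip force is fixed at half the most; returns when the fingers have stopped.
- bot.wait(seconds).
- bot.solve_ik(position, orientation): joint angles nearest the present ones, or None.
- bot.sense(): the state.
- bot.camera(name): name is "scene" or "top" or "wrist"; returns a dict with "color" (384x512x3 uint8, red, green, blue), "fx", "fy", "cx", "cy" (pixels), "dist" ([k1, k2, p1, p2, k3] as OpenCV has them; the pictures are not rectified), "rvec" (rotation vector, rad) and "tvec" (3), from world to camera coordinates, as OpenCV has them. Camera axes: x right, y down, z forward; pixel columns grow to the right and rows downward; lengths in m; the calibration is good to about 2 mm. A picture is of the moment at which its call begins. There is no depth.
A pose or a line that the arm cannot do raises bot.IKError and nothing moves.
- bot.finish_job(): hands the job in, once; it reports no verdict.
Trained networks look in a picture, given as the dict that the camera call returned (one of the last four; its "shot" number tells which), for a name from the list of things; names that differ only in an ending like _2 or _b are one class to them, and where a whole thing is asked for, a point or a joint stands for the part that bears it (a point fixed in the world has none). Each returns a list of dicts, best first, with "score" (0 to 1); they miss things now and then, are a little off and sometimes report something else, mostly with a low value. They report only what shows in the picture. A call takes as long as a camera call.
- bot.search_frame(picture, name): "pixel" ([column, row] in pixels, amid what is visible of it).
- bot.trace(picture, name): "pixels" (384x512 bool, what is visible of it) and "pixel" ([column, row] in pixels, amid what is visible of it).
The state is a dict: "time": time; "q": joint angles; "joint_velocities": joint speeds; "effort": joint torques, N m; "position": TCP position; "tcp_rot": TCP orientation; "wrist_force": force on the tool from outside, world axes, zero at the start; "ft_torque": the same for the moment, N m; "finger_gap": finger opening in m.
Only numpy, scipy, OpenCV 4.12 (cv2) and the standard library are available. Lean on these libraries where they do the work, as an engineer would, in place of code of your own. Each camera call takes 0.05 s, during which the arm holds its last target. There are 200 camera calls.

## Working session

There is one attempt and no reset: what is moved stays moved. The work goes in short steps, each a Python script; the robot and the scene stay as the last script left them, time stands still between calls to the robot, and variables do not carry over. Pictures are saved under pics/ and viewed, about 12 in all and at most 16, crops included, and the job is handed in when it is done.

```bash
ls; mkdir -p pics; python3 - <<'E'
from station import bot
import cv2,numpy as np
for n in ("scene","top"):
    p=bot.camera(n); cv2.imwrite(f"pics/{n}0.png",cv2.resize(p["color"][:,:,::-1],(800,600)))
    print(n,p["fx"],p["fy"],p["cx"],p["cy"],p["dist"],p["rvec"],p["tvec"])
    for k in ("switch","switch_tip","dock1","pack1","clip1","tape","meter","jar","driver"):
        print(k,[(np.round(d["pixel"]).tolist(),round(d["score"],2)) for d in bot.search_frame(p,k)])
s=bot.sense();print(s)
E
```

```text
pics
scene 454.0798162193405 454.0798162193405 254.45427897488725 196.06741398688607 [0.00941475 0.         0.         0.         0.        ] [ 0.90988346  2.67971826 -0.86087723] [ 0.45542136 -0.24483681  1.83838247]
switch [([262.0, 186.0], 0.46)]
switch_tip [([262.0, 184.0], 0.5)]
dock1 [([223.0, 193.0], 0.7), ([210.0, 142.0], 0.61)]
pack1 [([253.0, 230.0], 0.97), ([284.0, 248.0], 0.92), ([201.0, 164.0], 0.77)]
clip1 [([250.0, 147.0], 0.6), ([273.0, 186.0], 0.56), ([346.0, 225.0], 0.48), ([224.0, 193.0], 0.37)]
tape [([208.0, 110.0], 0.55)]
meter [([396.0, 299.0], 0.7)]
jar [([196.0, 228.0], 0.84), ([253.0, 230.0], 0.54)]
driver [([174.0, 128.0], 0.52)]
top 358.26148430509585 358.26148430509585 253.5156030938305 192.4389146067691 [-0.00875609  0.          0.          0.          0.        ] [ 2.11741239 -2.16990179  0.1115786 ] [0.03644946 0.57922423 1.16375847]
switch [([290.0, 180.0], 0.43), ([260.0, 204.0], 0.4)]
switch_tip [([264.0, 206.0], 0.65)]
dock1 [([365.0, 206.0], 0.81), ([150.0, 206.0], 0.71), ([291.0, 182.0], 0.68), ([329.0, 242.0], 0.49), ([332.0, 173.0], 0.22)]
pack
[... 356 characters left out ...]
186.0], 0.71)]
{'time': 1.0, 'q': array([-1.03737633e+00,  2.55106380e-01,  1.08204395e-01, -1.98242626e-05,
       -1.42390222e+00, -2.84612794e-01]), 'joint_velocities': array([ 0.00084209,  0.00024587,  0.00087203, -0.00179949,  0.00058209,
       -0.00026582]), 'effort': array([ 1.11023048e-04, -3.86401320e+01,  2.38063020e+01,  5.36816955e+00,
       -7.56138579e-04,  1.73509130e-05]), 'position': array([ 0.13547001, -0.53304998,  0.4046785 ]), 'tcp_rot': array([-1.24081528e-01,  9.92272026e-01,  7.51423625e-06,  7.42977559e-06]), 'wrist_force': array([-0.16481219,  0.61725854,  0.30408704]), 'ft_torque': array([ 0.0222397 ,  0.0230822 , -0.01294009]), 'finger_gap': 0.08558290401992255}
```

View pics/top0.png

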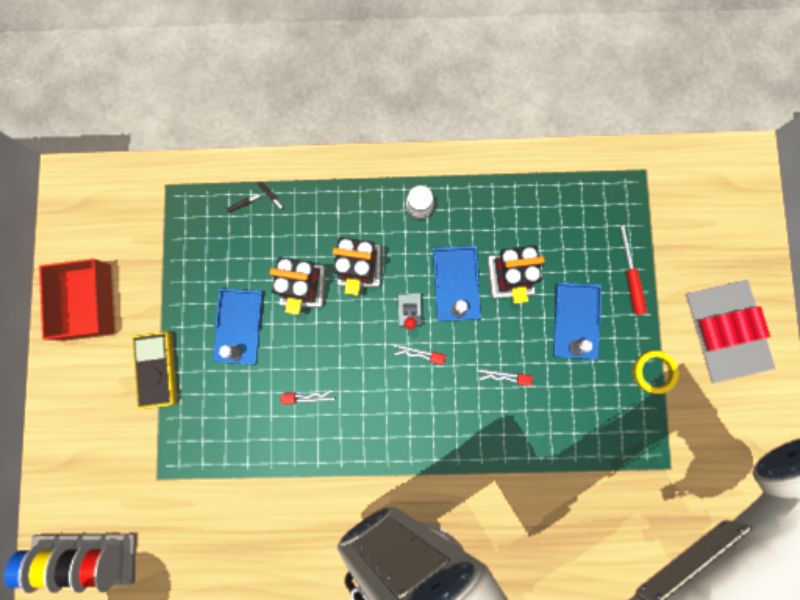

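View pics/scene0.png

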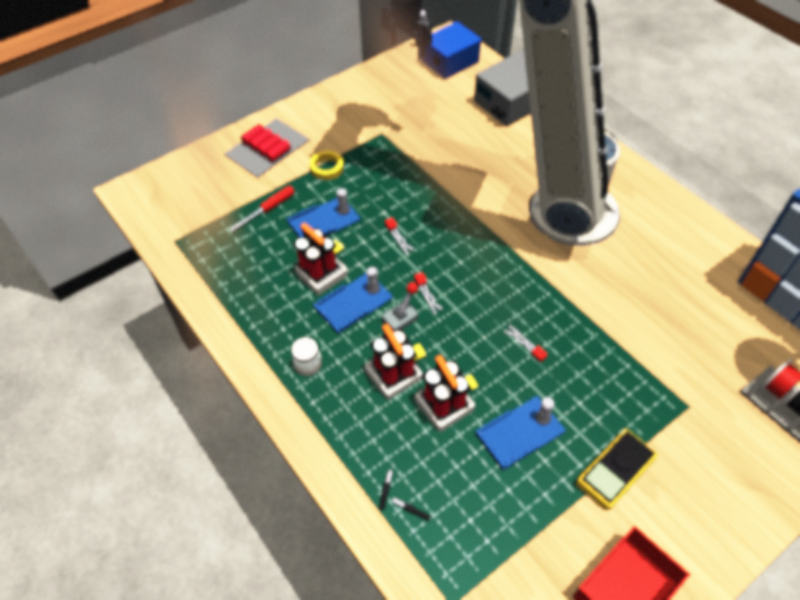

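```bash
cat > h.py <<'E'
from station import bot
import numpy as np, cv2
from scipy.spatial.transform import Rotation as R
def K(p): return np.array([[p["fx"],0,p["cx"]],[0,p["fy"],p["cy"]],[0,0,1.]])
def ray(p,px):
    u=cv2.undistortPoints(np.array(px,float).reshape(-1,1,2),K(p),np.array(p["dist"],float)).reshape(-1,2)
    M=cv2.Rodrigues(np.array(p["rvec"],float))[0]; t=np.array(p["tvec"],float).ravel()
    return -M.T@t, np.c_[u,np.ones(len(u))]@M
def onz(p,px,z):
    o,d=ray(p,px); return o[:2]+d[:,:2]*((z-o[2])/d[:,2])[:,None]
def proj(p,X): return cv2.projectPoints(np.array(X,float).reshape(-1,3),np.array(p["rvec"],float),np.array(p["tvec"],float),K(p),np.array(p["dist"],float))[0].reshape(-1,2)
def shot(name,f=None):
    p=bot.camera(name)
    if f: cv2.imwrite(f"pics/{f}.png",p["color"][:,:,::-1])
    return p
def down(yaw):  # tool z down; tool y axis (jaws) at angle yaw in world
    y=np.array([np.cos(yaw),np.sin(yaw),0]); z=np.array([0,0,-1.]); return R.from_matrix(np.c_[np.cross(y,z),y,z]).as_quat()
E
python3 - <<'E'
from h import *
p=shot("top")
for n,px,z in [("tip",(264,206),.092),("dockA",(150,208),.008),("postA",(148,225),.076),("dockB",(291,182),.008),("postB",(294,197),.076),("dockC",(368,206),.008),("postC",(373,222),.076),
 ("packA",(187,174),.148),("packB",(227,162),.148),("packC",(335,167),.148),("clipA",(184,255),.018),("clipB",(281,229),.018),("clipC",(336,243),.018),("jar",(269,128),.07),("tape",(420,238),.02),("meter",(99,237),.03),("driver",(405,186),.01)]:
    print(n,onz(p,[px],z)[0].round(3))
s=bot.sense()
w=bot.camera("wrist");M=cv2.Rodrigues(np.array(w["rvec"]))[0];o,d=ray(w,[(256,192)])
T=R.from_quat(s["tcp_rot"]);print("cam in tool",T.inv().apply(o-s["position"]),"axis",T.inv().apply(d[0]),"xaxis",T.inv().apply(M[0]),w["fx"])
print(down(0),down(1.57))
# per-yaw IK test
for x,y in [(.4,-.1),(.4,.3),(.55,.1)]:
  for yaw in (0,1.57,-1.57,3.14): 
    q=bot.solve_ik([x,y,.3],down(yaw)); print(x,y,yaw,None if q is None else np.round(q,2))
E
```

```text
tip [ 0.529 -0.011]
dockA [0.539 0.381]
postA [0.478 0.365]
dockB [ 0.617 -0.107]
postB [ 0.557 -0.109]
dockC [ 0.527 -0.365]
postC [ 0.47  -0.357]
packA [0.628 0.223]
packB [0.662 0.099]
packC [ 0.637 -0.231]
clipA [0.377 0.261]
clipB [ 0.456 -0.067]
clipC [ 0.406 -0.248]
jar [ 0.791 -0.035]
tape [ 0.416 -0.526]
meter [0.443 0.546]
driver [ 0.592 -0.494]
cam in tool [ 8.43427757e-02 -6.10538925e-06  3.06061314e-02] axis [-0.33752737 -0.00854847  0.94136393] xaxis [6.05837176e-05 9.99999946e-01 3.24270660e-04] 270.06271575680995
[0.70710678 0.70710678 0.         0.        ] [3.98163387e-04 9.99999921e-01 0.00000000e+00 0.00000000e+00]
0.4 -0.1 0 [ 0.14  0.05 -0.42  0.   -1.11  3.  ]
0.4 -0.1 1.57 [ 0.14  0.05 -0.42  0.   -1.11 -1.71]
0.4 -0.1 -1.57 [ 0.14  0.05 -0.42  0.   -1.11  1.43]
0.4 -0.1 3.14 [ 0.14  0.05 -0.42  0.   -1.11 -0.14]
0.4 0.3 0 [ 0.96  0.22 -0.22  0.   -1.14  2.18]
0.4 0.3 1.57 [ 0.96  0.22 -0.22  0.   -1.14 -2.53]
0.4 0.3 -1.57 [ 0.96  0.22 -0.22  0.   -1.14  0.61]
0.4 0.3 3.14 [ 0.96  0.22 -0.22  0.   -1.14 -0.96]
0.55 0.1 0 [ 0.46  0.33 -0.07  0.   -1.18  2.68]
0.55 0.1 1.57 [ 0.46  0.33 -0.07  0.   -1.18 -2.03]
0.55 0.1 -1.57 [ 0.46  0.33 -0.07  0.   -1.18  1.11]
0.55 0.1 3.14 [ 0.46  0.33 -0.07  0.   -1.18 -0.46]
```

```bash
python3 - <<'E'
from h import *
o=down(-np.pi/2)
bot.grip(0.0)
bot.move_pose([.475,-.011,.36],o); bot.movel([.475,-.011,.255],rate=.2)
w0=bot.sense()["wrist_force"]
bot.movel([.579,-.011,.255],rate=.08)
s=bot.sense();print(s["time"],s["position"],s["wrist_force"]-w0)
shot("scene","sw_scene")
bot.movel([.52,-.011,.27],rate=.2); bot.movel([.45,-.011,.40],rate=.3)
p=shot("wrist","sw_w")
for k in ("switch_tip","switch","clip1","dock2"): print(k,[(np.round(d["pixel"]).tolist(),round(d["score"],2)) for d in bot.search_frame(p,k)])
t=bot.search_frame(p,"switch_tip")
if t: print(onz(p,[t[0]["pixel"]],.092))
a=cv2.imread("pics/sw_scene.png");b=cv2.imread("pics/sw_w.png")
cv2.imwrite("pics/sw.png",np.hstack([cv2.resize(a[90:330,150:380],(400,417)),cv2.resize(b,(400,300),)if 0 else cv2.copyMakeBorder(cv2.resize(b,(400,300)),0,117,0,0,0)]))
print(bot.sense()["time"])
E
```

```text
6.225 [ 0.57777098 -0.01109793  0.25439623] [-4.92061545 -0.42399144  0.01424289]
switch_tip [([250.0, 28.0], 0.9), ([276.0, 152.0], 0.3)]
switch [([255.0, 26.0], 0.73), ([258.0, 147.0], 0.57)]
clip1 [([405.0, 188.0], 0.94), ([90.0, 209.0], 0.87), ([279.0, 150.0], 0.85), ([38.0, 31.0], 0.66), ([341.0, 46.0], 0.53), ([500.0, 125.0], 0.49)]
dock2 [([343.0, 45.0], 0.91), ([501.0, 124.0], 0.74), ([2.0, 131.0], 0.7)]
[[ 0.59526463 -0.00358849]]
7.675
```

View pics/sw.png

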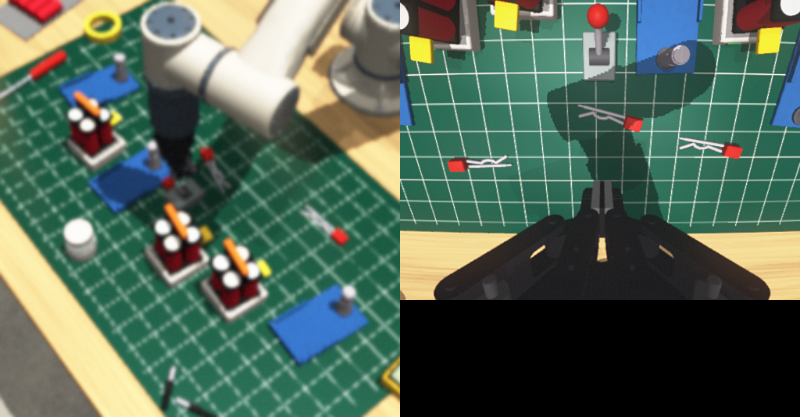

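```bash
python3 - <<'E'
from h import *
import pickle
o=down(-np.pi/2)
bot.movel([.52,-.008,.275],rate=.4);bot.movel([.56,-.008,.255],rate=.2)
w0=bot.sense()["wrist_force"][0]
for x in (.575,.579,.583,.587,.591,.595):
    bot.movel([x,-.008,.255],rate=.08); f=bot.sense()["wrist_force"][0]-w0; print(x,round(f,2))
    if f<-9: break
bot.movel([.53,-.008,.275],rate=.2)
shots=[]
for i,(x,y) in enumerate([(.56,-.10),(.50,-.34),(.54,.13),(.49,.33)]):
    bot.move_pose([x,y,.42],o); bot.wait(.2)
    p=shot("wrist"); p=dict(p)
    p["pos"]=bot.sense()["position"]
    for k in ("pack1","dock1","clip1"): p[k]=[(d["pixel"],d["score"],d["pixels"]) for d in bot.trace(p,k)]
    shots.append(p)
pickle.dump(shots,open("survey.pkl","wb"))
im=[cv2.resize(p["color"][:,:,::-1],(400,300)) for p in shots]
cv2.imwrite("pics/survey.png",np.vstack([np.hstack(im[:2]),np.hstack(im[2:])]))
for p in shots: print(p["pos"].round(4),{k:[(np.round(a).tolist(),round(b,2),int(c.sum())) for a,b,c in p[k] if b>.4] for k in("pack1","dock1","clip1")})
print(bot.sense()["time"])
E
```

```text
0.575 -0.28
0.579 -5.0
0.583 -14.27
[ 0.5601 -0.0995  0.4189] {'pack1': [([390.0, 109.0], 0.88, 8251), ([13.0, 129.0], 0.76, 1879), ([64.0, 80.0], 0.72, 9203), ([500.0, 248.0], 0.56, 858)], 'dock1': [([442.0, 174.0], 0.78, 7135), ([269.0, 107.0], 0.69, 8822)], 'clip1': [([53.0, 263.0], 0.74, 559), ([218.0, 217.0], 0.59, 768), ([333.0, 248.0], 0.56, 772)]}
[ 0.5006 -0.3389  0.4201] {'pack1': [([156.0, 44.0], 0.96, 9358)], 'dock1': [([81.0, 72.0], 0.83, 8229), ([280.0, 133.0], 0.68, 8115)], 'clip1': [([187.0, 212.0], 0.69, 745), ([63.0, 182.0], 0.66, 731)]}
[0.5402 0.1294 0.42  ] {'pack1': [([279.0, 56.0], 0.89, 8285), ([511.0, 111.0], 0.7, 158), ([161.0, 98.0], 0.62, 8002)], 'dock1': [([89.0, 157.0], 0.66, 7483)], 'clip1': [([473.0, 234.0], 0.94, 706), ([366.0, 205.0], 0.75, 722), ([193.0, 256.0], 0.69, 675)]}
[0.4904 0.3291 0.4202] {'pack1': [([361.0, 45.0], 0.83, 9135), ([458.0, 28.0], 0.75, 5576)], 'dock1': [([225.0, 121.0], 0.71, 8605)], 'clip1': [([487.0, 173.0], 0.93, 550), ([314.0, 227.0], 0.62, 649)]}
15.7
```

View pics/survey.png

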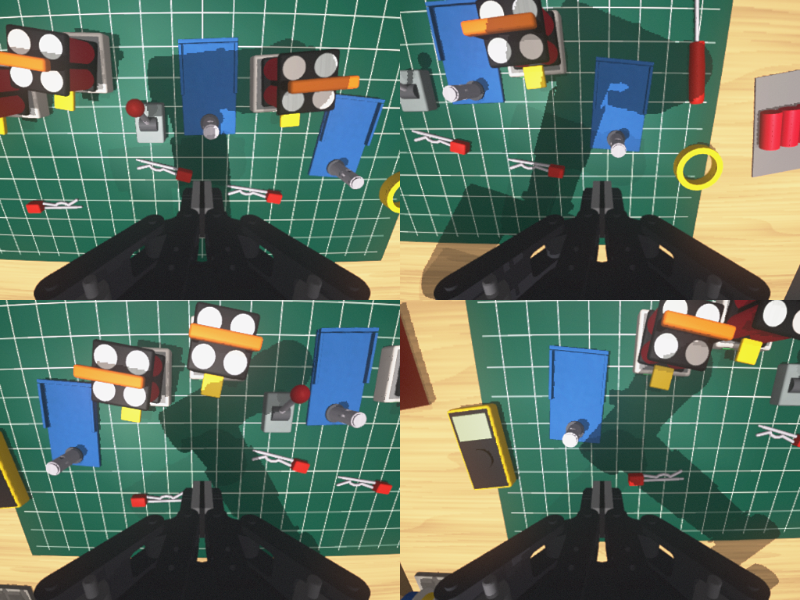

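```bash
cat >> h.py <<'E'
from scipy.optimize import minimize
def box(x0,x1,y0,y1,z0,z1): return np.array([[x,y,z] for x in(x0,x1) for y in(y0,y1) for z in(z0,z1)])
def cyl(x,y,r,z0,z1):
    a=np.linspace(0,6.283,24,endpoint=False); return np.vstack([np.c_[x+r*np.cos(a),y+r*np.sin(a),0*a+z] for z in(z0,z1)])
def place(P,v):
    c,s=np.cos(v[2]),np.sin(v[2]); return np.c_[v[0]+c*P[:,0]-s*P[:,1],v[1]+s*P[:,0]+c*P[:,1],P[:,2]]
def sil(p,parts,v,S=4):
    m=np.zeros((384*S,512*S),np.uint8)
    for P in parts:
        q=(proj(p,place(P,v))+.5)*S; cv2.fillConvexPoly(m,cv2.convexHull(np.round(q*16).astype(np.int32)),255,shift=4)
    return cv2.resize(m,(512,384),interpolation=cv2.INTER_AREA)/255.
def fit(obs,parts,v0,free=None,ignore=None):
    # obs: list of (picture, mask); parts: list or function of extra params
    f=parts if callable(parts) else (lambda e:parts)
    def cost(u):
        c=0
        for p,m in obs:
            s=sil(p,f(u[3:]),u); g=m.astype(float); c+=1-np.minimum(s,g).sum()/max(1,np.maximum(s,g).sum())
        return c/len(obs)
    n=len(v0); st=np.array([.008,.008,.1]+[.008]*(n-3)); best=None
    for k in range(2):
        x0=v0 if best is None else best.x
        best=minimize(cost,x0,method="Nelder-Mead",options=dict(initial_simplex=np.vstack([x0]+[x0+np.eye(n)[i]*st[i]/(1+2*k) for i in range(n)]),xatol=2e-4,fatol=1e-4,maxiter=150))
    return best.x,best.fun
def near(m,p,c,r,z):  # keep the mask within r of world point c at height z
    yy,xx=np.nonzero(m); w=onz(p,np.c_[xx,yy],z); k=np.hypot(*(w-np.array(c)).T)<r
    o=np.zeros_like(m,bool); o[yy[k],xx[k]]=True; return o
def hsv(p,lo,hi): return cv2.inRange(cv2.cvtColor(p["color"],cv2.COLOR_RGB2HSV),lo,hi)>0
BAR=[box(-.007,.007,-.038,.038,.112,.124)]; TAB=[box(-.015,.015,-.011,.011,0,.018)]
def up(parts,dz): return [P+[0,0,dz] for P in parts]
def orange(p): return hsv(p,(7,130,90),(20,255,255))
def red(p): return hsv(p,(0,150,70),(6,255,255))|hsv(p,(174,150,70),(180,255,255))
E
cat > est.py <<'E'
from h import *
import pickle,json
S=pickle.load(open("survey.pkl","rb")); W={}
def inside(p,X,m=8):
    q=proj(p,X); return (q>m).all() and (q[:,0]<511-m).all() and (q[:,1]<383-m).all()
for n,c in dict(packA=(.628,.223),packB=(.662,.099),packC=(.637,-.231)).items():
    obs=[(p,near(orange(p),p,c,.06,.148)) for p in S if inside(p,place(BAR[0]+[0,0,.03],[*c,0]))]
    x,f=fit(obs,up(BAR,.03),np.array([*c,0.])); W[n]=list(x); print(n,len(obs),x.round(4),round(f,3),[round(fit([o],up(BAR,.03),x)[0][k],4) for o in obs for k in (0,1,2)])
for n,c in dict(dockA=(.565,.375),dockB=(.645,-.107),dockC=(.56,-.365)).items():
    obs=[]
    for p in S:
        if not inside(p,place(box(-.1,.05,-.05,.05,0,.07),[*c,0]),3): continue
        for a,b,m in p["dock1"]:
            if b>.5 and np.hypot(*(onz(p,[a],.01)[0]-c))<.07: obs.append((p,m))
    f=lambda e:[box(-.09+e[0]*0-.015+e[0],.048,-.048,.048,0,.012),cyl(-.09,0,.012,0,.076)]
    x,g=fit(obs,f,np.array([*c,0.,0.])); W[n]=list(x[:3]); print(n,len(obs),x.round(4),round(g,3),[fit([o],f,x)[0][:3].round(4).tolist() for o in obs])
for n,c in dict(clipA=(.377,.261),clipB=(.456,-.067),clipC=(.406,-.248)).items():
    obs=[];dirs=[]
    for p in S:
        if not inside(p,[[*c,0]],15): continue
        m=near(red(p),p,c,.03,.01); obs.append((p,m))
        for a,b,mm in p["clip1"]:
            yy,xx=np.nonzero(mm); w=onz(p,np.c_[xx,yy],.005); w=w[np.hypot(*(w-c).T)<.12]
            if np.hypot(*(w.mean(0)-c))<.07 if len(w)>50 else False:
                far=w[np.hypot(*(w-c).T)>.04].mean(0); dirs.append(np.arctan2(*(far-c)[::-1]))
    x,g=fit(obs,TAB,np.array([*c,np.median(dirs)])); W[n]=list(x); print(n,len(obs),x.round(4),round(g,3),np.round(dirs,2))
json.dump(W,open("world.json","w"))
for i,p in enumerate(S):
    im=cv2.resize(p["color"][:,:,::-1],(1024,768)).copy()
    def dr(P):
        h=cv2.convexHull(np.round(proj(p,P)*2).astype(np.int32)); cv2.polylines(im,[h],True,(255,0,255),1)
    for n,v in W.items():
        for P in (up(BAR,.03) if n[0]=="p" else [box(-.105,.048,-.048,.048,0.008,.008),cyl(-.09,0,.012,.076,.076)] if n[0]=="d" else TAB+[box(.015,.1,-.009,-.003,.0035,.0035)]): dr(place(P,v))
    p["ov"]=cv2.resize(im[:520],(800,406),interpolation=cv2.INTER_AREA)
cv2.imwrite("pics/ov.png",np.vstack([cv2.resize(np.hstack([S[0]["ov"],S[1]["ov"]]),(800,203)),cv2.resize(np.hstack([S[2]["ov"],S[3]["ov"]]),(800,203))]))
cv2.imwrite("pics/ov1.png",np.vstack([S[1]["ov"][:300],S[3]["ov"][:300]]))
E
python3 est.py
```

```text
packA 2 [ 0.6246  0.2298 -0.1779] 0.158 [np.float64(0.6246), np.float64(0.2298), np.float64(-0.1779), np.float64(0.6245), np.float64(0.2302), np.float64(-0.1592)]
packB 1 [ 0.6626  0.1053 -0.1678] 0.179 [np.float64(0.6626), np.float64(0.1053), np.float64(-0.1678)]
packC 2 [ 0.6361 -0.2322  0.0797] 0.142 [np.float64(0.6362), np.float64(-0.2328), np.float64(0.0834), np.float64(0.6361), np.float64(-0.2329), np.float64(0.0614)]
dockA 2 [ 0.5707  0.3725 -0.0687 -0.0072] 0.054 [[0.5704, 0.3744, -0.0496], [0.571, 0.3709, -0.0868]]
dockB 1 [ 0.6533 -0.1103  0.0317 -0.0079] 0.019 [[0.6533, -0.1103, 0.0318]]
dockC 1 [ 0.5631 -0.3725 -0.0807 -0.0066] 0.021 [[0.5631, -0.3725, -0.0807]]
clipA 3 [ 0.3772  0.262  -1.3348] 0.238 [-1.51 -1.52 -1.53]
clipB 3 [ 0.4546 -0.0636  1.3313] 0.252 [1.3  1.29 1.31]
clipC 3 [ 0.4057 -0.2484  1.2227] 0.255 [1.39 1.39 1.38]
```

View pics/ov1.png

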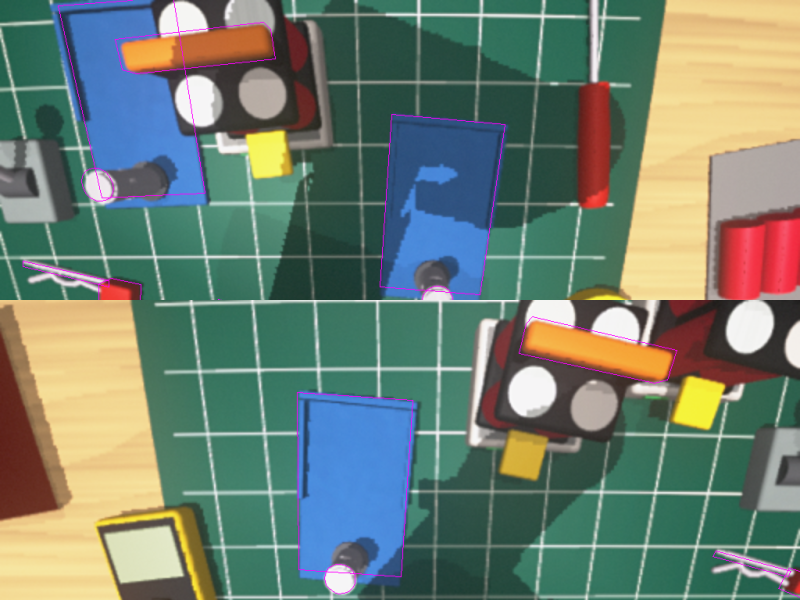

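```bash
cat > pp.py <<'E'
from h import *
import json,sys
def pick(v,zs=.03):
    q=down(v[2]+np.pi); z=zs+.118+.155
    bot.move_pose([v[0],v[1],z+.07],q); bot.grip(.05); bot.movel([v[0],v[1],z],rate=.12)
    f0=bot.sense()["wrist_force"][2]; bot.grip(0.); bot.wait(.2); print("grip",bot.sense()["finger_gap"]); return f0
def carry(v,d,lift):
    f0=pick(v); z=.303+lift
    bot.movel([v[0],v[1],z],rate=.12); s=bot.sense(); print("lifted",s["finger_gap"],s["wrist_force"][2]-f0)
    bot.movel([d[0],d[1],z],down(d[2]+np.pi),rate=.15); bot.wait(.2); s=bot.sense(); print("over",s["finger_gap"],s["wrist_force"][2]-f0)
    return f0
def setdown(d,f0):
    bot.movel([d[0],d[1],.310],rate=.15)
    s=bot.sense(); print("low",s["finger_gap"],s["wrist_force"][2]-f0)
    bot.movel([d[0],d[1],.2825],rate=.06); bot.wait(.1); s=bot.sense(); print("down",s["finger_gap"],s["wrist_force"]-[0,0,f0],s["position"],s["time"])
def release(d):
    bot.grip(.05); bot.movel([d[0],d[1],.37],rate=.2)
E
python3 - <<'E'
from pp import *
W=json.load(open("world.json"))
W["clipA"][2]=-1.52;W["clipB"][2]=1.30;W["clipC"][2]=1.387;json.dump(W,open("world.json","w"))
f=carry(W["packA"],W["dockA"],.05)
shot("wrist","carryA"); setdown(W["dockA"],f)
p=shot("wrist","downA")
a=[cv2.resize(cv2.imread(f"pics/{n}.png"),(400,300)) for n in("carryA","downA")];cv2.imwrite("pics/A.png",np.hstack(a))
E
```

```text
grip 0.012615907869052194
lifted 0.012542129084346005 -8.766992121289386
over 0.013157547803558505 -8.032541256661808
low 0.012556768380250913 -6.931676563613476
down 0.012707803846913278 [-0.01600312  0.46740549 -7.43275003] [0.57067941 0.37250924 0.28208946] 22.0333
```

View pics/A.png

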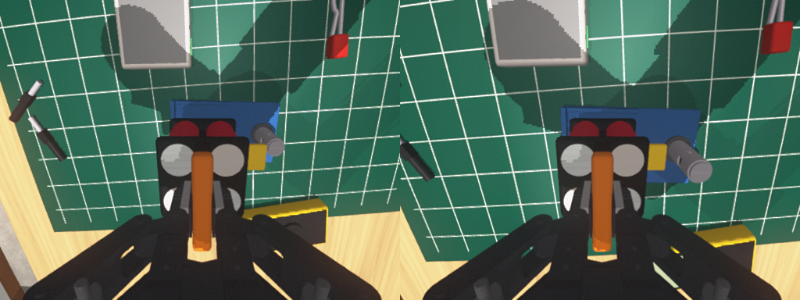

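```bash
cat >> pp.py <<'E'
def touch(d,f0):
    for z in np.arange(.2815,.2735,-.0015):
        bot.movel([d[0],d[1],z],rate=.03); s=bot.sense(); f=s["wrist_force"][2]-f0
        if f>-3: break
    print("touch",z,f,s["finger_gap"],s["wrist_force"])
E
python3 - <<'E'
from pp import *
W=json.load(open("world.json"));d=W["dockA"]
f0=bot.sense()["wrist_force"][2]+7.2
touch(d,f0); release(d)
p=shot("wrist","relA"); print(bot.sense()["time"])
m=near(orange(p),p,d[:2],.07,.126)
for h in (0,.008): print(h,fit([(p,m)],up(BAR,h),np.array(d)))
cv2.imwrite("pics/relA.png",cv2.resize(p["color"][:,:,::-1],(640,480)))
E
```

```text
touch 0.2815 -2.3879493934008864 0.012611060499189877 [-1.93650749 -0.70014346 -1.9223035 ]
23.4167
0 (array([ 0.57089272,  0.37531897, -0.0754544 ]), np.float64(0.04108030961292919))
0.008 (array([ 0.57088325,  0.373622  , -0.07858173]), np.float64(0.08508378049949605))
```

View pics/relA.png

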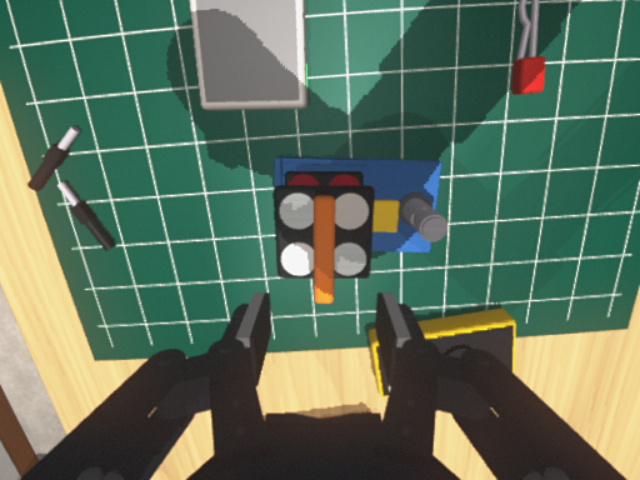

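```bash
python3 - <<'E'
from pp import *
W=json.load(open("world.json"))
for a,b,l in (("packC","dockC",.05),("packB","dockB",.10)):
    d=W[b]
    bot.move_pose([.45,(d[1]+.1) if a=="packC" else -.1,.42],down(np.pi))
    if a=="packC": bot.move_pose([.56,-.15,.42],down(np.pi))
    # refine bar pose from above
    f0=carry(W[a],d,l)
    bot.movel([d[0],d[1],.310],rate=.15); s=bot.sense(); 
    if s["finger_gap"]<.010 or s["wrist_force"][2]-f0>-3: print("LOST",s["finger_gap"],s["wrist_force"]); break
    bot.movel([d[0],d[1],.2835],rate=.08); touch(d,f0); release(d)
    p=shot("wrist","rel"+a); m=near(orange(p),p,d[:2],.07,.126)
    print(a,"in",fit([(p,m)],up(BAR,.008),np.array(d)),"dock",np.round(d,4),bot.sense()["time"])
a=[cv2.resize(cv2.imread(f"pics/rel{n}.png"),(400,300)) for n in("packC","packB")];cv2.imwrite("pics/CB.png",np.hstack(a))
E
```

```text
grip 0.012884766441296193
lifted 0.012883303650945229 -7.347116092933951
over 0.01294568098774633 -6.302123034472051
touch 0.27999999999999997 5.283337811696315 0.01298217004233286 [-3.16549432  1.51795322  5.72439248]
packC in (array([ 0.56357744, -0.37235582, -0.06418506]), np.float64(0.08816859396069132)) dock [ 0.5631 -0.3725 -0.0807] 33.0667
grip 0.01270374021560785
lifted 0.012414399176470053 -7.024416134214084
over 0.012850265083391363 -5.408810740107262
touch 0.27999999999999997 6.455568577699382 0.012494642751095675 [-3.17570111  0.60167776  6.40269618]
packB in (array([ 0.65396043, -0.11033414,  0.04146668]), np.float64(0.09711995142458707)) dock [ 0.6533 -0.1103  0.0317] 42.55
```

View pics/CB.png

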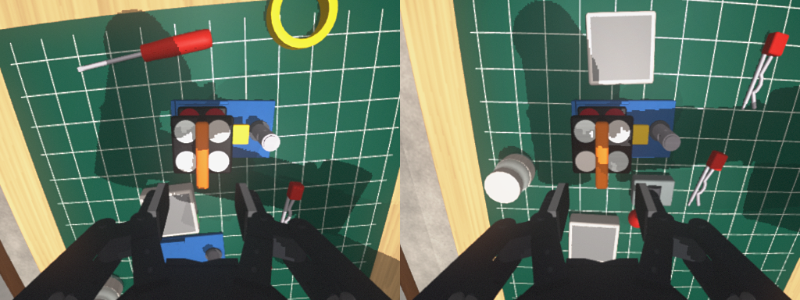

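```bash
cat > cl.py <<'E'
from pp import *
W=json.load(open("world.json"))
def look(c,sg=-1,z=.30):
    q=down(c[2]+sg*np.pi/2); bot.move_pose([c[0],c[1],z],q); bot.grip(.045)
    p=shot("wrist"); m=near(red(p),p,c[:2],.05,.01)
    if m.sum()<60: print("tab not there"); return p,None
    yy,xx=np.nonzero(m); c0=onz(p,np.c_[xx,yy],.012).mean(0)
    x,f=fit([(p,m)],TAB,np.array([*c0,c[2]]))
    t=[d for d in bot.trace(p,"clip1") if np.hypot(*(onz(p,[d["pixel"]],.005)[0]-x[:2]))<.08]
    if t:
        yy,xx=np.nonzero(t[0]["pixels"]); w=onz(p,np.c_[xx,yy],.005); far=w[np.hypot(*(w-x[:2]).T)>.04].mean(0); print("mask dir",np.arctan2(*(far-x[:2])[::-1]))
    print("clip",x.round(4),f); return p,x
def pickclip(x,sg=-1):
    q=down(x[2]+sg*np.pi/2); bot.movel([x[0],x[1],.25],q,rate=.15); bot.movel([x[0],x[1],.177],rate=.1)
    bot.grip(0.); bot.wait(.2); s=bot.sense(); print("gap",s["finger_gap"],s["position"],s["wrist_force"]); bot.movel([x[0],x[1],.30],rate=.15)
def tabpose(d,xd,z,yd=0.,sg=-1):   # TCP for tab at dock x=xd with the leg's axis on dock y=yd
    P=place(np.array([[xd,yd+.006,z]]),d)[0]; return P,down(d[2]+sg*np.pi/2)
E
python3 - <<'E'
from cl import *
c=W["clipB"]
p,x=look(c)
if x is not None:
    pickclip(x)
    d=W["dockB"]; P,q=tabpose(d,-.222,.30); bot.move_pose(P,q)
    P,q=tabpose(d,-.222,.2235); bot.movel(P,q,rate=.12); bot.wait(.2)
    p=shot("wrist"); s=bot.sense(); print(s["finger_gap"],s["position"],P,s["time"])
    im=cv2.resize(p["color"][:,:,::-1],(800,600),interpolation=cv2.INTER_CUBIC)
    T=R.from_quat(s["tcp_rot"]); 
    L=s["position"]+T.apply([[a,-.006*-1 if 0 else 0.006,.1735] for a in (.015,.1)])  # leg at clip y=-6
    for X in (L,):
        cv2.polylines(im,[np.round(proj(p,X)*800/512).astype(np.int32)],False,(255,0,255),1)
    for P_ in (cyl(-.09,0,.012,.076,.076),):
        cv2.polylines(im,[np.round(proj(p,place(P_[:24],d))*800/512).astype(np.int32)],True,(255,0,255),1)
    cv2.imwrite("pics/preB.png",im)
E
```

```text
mask dir 1.3073131525727806
clip [ 0.4559 -0.0657  1.2895] 0.15215472066332447
gap 0.019813368677319827 [ 0.45631353 -0.06568247  0.17786544] [-1.45797046  0.38703325  7.0946588 ]
0.020693089616027588 [ 0.4313791  -0.11128297  0.22407588] [ 0.43117657 -0.11129766  0.2235    ] 50.1583
```

View pics/preB.png

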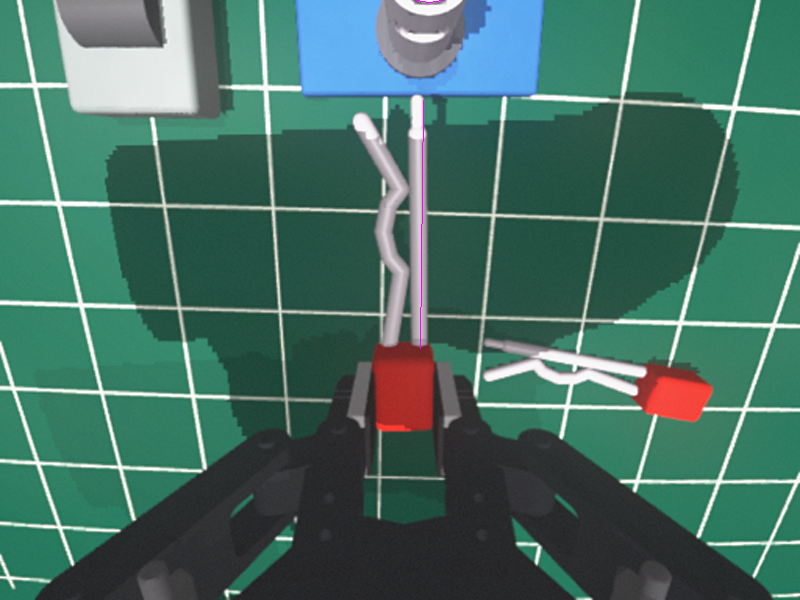

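```bash
cat >> cl.py <<'E'
def gray(p): 
    h=cv2.cvtColor(p["color"],cv2.COLOR_RGB2HSV); return h[:,:,1]
def cross(f,u,v,lo,hi):  # sub-pixel saturation along a row
    us=np.arange(u+lo,u+hi,.1); return us,cv2.remap(f.astype(np.float32),us[None].astype(np.float32),np.full((1,len(us)),v,np.float32),cv2.INTER_LINEAR)[0]
def edge(us,s,th): # first crossing above th
    k=np.nonzero(s>th)[0]; return us[k[0]] if len(k) else np.nan
def measure(d,xd,yd,zleg=.05):
    """leg's lateral offsets from the dock line (mm, dock y) at several places, post's offset"""
    p=shot("wrist"); f=gray(p); leg=[]; post=[]
    for a in (.03,.04,.06,.07,.08,.087):
        X=place(np.array([[xd+a,yd,zleg],[xd+a,yd-.01,zleg]]),d); q=proj(p,X); k=(q[1,0]-q[0,0])/10 # px per mm to -y
        us,s=cross(f,q[0,0],q[0,1],-1,9*k)
        e=edge(us,s,(s[:10].min()+s[-8:].mean())/2); leg.append((yd*1e3+3-(e-q[0,0])/k))
    for z in (.015,.02,.03,.04,.05,.06):
        X=place(np.array([[-.09,0,z],[-.09,-.01,z]]),d); q=proj(p,X); k=(q[1,0]-q[0,0])/10
        if q[0,1]<3: continue
        usr,sr=cross(f,q[0,0],q[0,1],0,20*k); usl,sl=cross(f[:,::-1],511-q[0,0],q[0,1],0,20*k)
        th=110; er=edge(usr,sr,th); el=511-edge(usl,sl,th)
        post.append((z,round((er-el)/k,1),round(-((er+el)/2-q[0,0])/k,2)))
    print("leg",np.round(leg,1),"post(z,width,off)",post); return p,leg,post
E
python3 - <<'E'
from cl import *
d=W["dockB"]
measure(d,-.222,0)
P,q=tabpose(d,-.212,.2235); bot.movel(P,q,rate=.1); bot.wait(.1)
p,l,_=measure(d,-.212,0)
print(gray(p)[5:40:5,230:310:4])
E
```

```text
leg [0.2 0.5 0.9 1.2 1.3 1.5] post(z,width,off) [(0.015, np.float64(33.3), np.float64(0.03)), (0.02, np.float64(31.7), np.float64(0.31)), (0.03, np.float64(28.7), np.float64(0.32))]
leg [0.3 0.5 0.9 1.2 1.3 1.6] post(z,width,off) [(0.015, np.float64(33.3), np.float64(-0.0)), (0.02, np.float64(32.2), np.float64(0.17)), (0.03, np.float64(30.5), np.float64(-0.19)), (0.04, np.float64(29.1), np.float64(-1.02)), (0.05, np.float64(28.0), np.float64(-1.09)), (0.06, np.float64(27.2), np.float64(-0.66))]
[[146 145 141 125   0   0   0   0   0   0   0   0   0   0   0   0   0   0
    0 125]
 [144 143 142 143   1   9   0   0   0   0   0   0   0   0   0   0   0   1
    2 125]
 [146 145 140 140   7   0   0   0   0   0   0   0   0   0   0   0   0   0
   42 123]
 [145 145 141 139  20   0   1   0   0   0   0   0   0   0   0   1  12   3
  125 125]
 [146 146 142  18  20  18   1   0  16   0   0   0   0   1   5   0   2 125
  124 128]
 [148 147 146  17  20  22  18  14   0   0   0   0   0   0   1  15  19 122
  126 128]
 [148 147 147  21  15  19  20  18  20  19  16  17  16  20  20  18  17 130
  129 149]]
```

```bash
cat >> cl.py <<'E'
def insert(d,x0,yd,yaw,z=.2235,x1=-.1465,lim=28,sg=-1):
    f0=bot.sense()["wrist_force"]; xs=list(np.arange(x0,x1,.006))+[x1]
    for x in xs:
        P,_=tabpose(d,x,z,yd,sg); bot.movel(P,down(d[2]+yaw+sg*np.pi/2),rate=.06)
        s=bot.sense(); f=R.from_euler("z",-d[2]).apply(s["wrist_force"]-f0); print(round(x,3),f.round(1),round(s["finger_gap"],4))
        if abs(f[0])>lim or np.hypot(f[1],f[2])>15: print("STOP"); return x,False
    return x,True
E
python3 - <<'E'
from cl import *
d=W["dockB"]
P,_=tabpose(d,-.212,.2235,-.0004); bot.movel(P,down(d[2]-.021-np.pi/2),rate=.05); bot.wait(.1)
measure(d,-.212,-.0004)
print(insert(d,-.208,-.0004,-.021))
p=shot("wrist"); print(bot.sense()["position"],bot.sense()["time"])
cv2.imwrite("pics/insB.png",cv2.resize(p["color"][:,:,::-1],(640,480)))
E
```

```text
leg [-0.7 -0.8 -0.7 -0.8 -0.8 -0.6] post(z,width,off) [(0.015, np.float64(33.5), np.float64(-0.12)), (0.02, np.float64(32.2), np.float64(-0.0)), (0.03, np.float64(29.5), np.float64(0.05)), (0.04, np.float64(28.0), np.float64(-0.9)), (0.05, np.float64(28.0), np.float64(-0.69)), (0.06, np.float64(27.3), np.float64(-0.38))]
-0.208 [-1.6 -0.9 -0.4] 0.0203
-0.202 [-1.2  0.  -1.1] 0.0204
-0.196 [-1.2  0.2 -0.5] 0.0203
-0.19 [-0.9 -1.  -0.6] 0.0202
-0.184 [-0.1  0.5 -0.2] 0.0206
-0.178 [-2.1  4.  -0.7] 0.0204
-0.172 [-4.6  6.3 -0.2] 0.0205
-0.166 [-2.2  7.8  0.3] 0.0204
-0.16 [ 5.1  6.1 -1.9] 0.0206
-0.154 [ 2.2  4.  -1.5] 0.0203
-0.148 [-3.4  8.1 -0.7] 0.0205
-0.146 [-6.   7.1  2. ] 0.0199
(-0.1465, True)
[ 0.50521922 -0.10847555  0.2227626 ] 54.0583
```

View pics/insB.png

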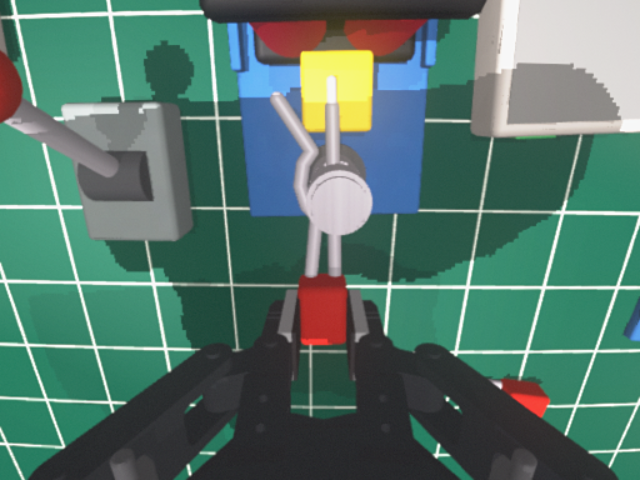

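```bash
cat >> cl.py <<'E'
def letgo(z=.34):
    s=bot.sense(); bot.grip(.045); x=s["position"]; bot.movel([x[0],x[1],z],rate=.2)
E
python3 - <<'E'
from cl import *
letgo()
p=shot("wrist","homeB")
p,x=look(W["clipA"],z=.32)
if x is not None:
    pickclip(x); d=W["dockA"]
    P,q=tabpose(d,-.222,.30); bot.move_pose(P,q)
    P,q=tabpose(d,-.212,.2235); bot.movel(P,q,rate=.12); bot.wait(.2)
    p,_,_=measure(d,-.212,0); s=bot.sense(); print(s["finger_gap"],s["position"],s["time"])
    cv2.imwrite("pics/preA.png",np.hstack([cv2.resize(p["color"][:,:,::-1],(400,300)),cv2.resize(cv2.imread("pics/homeB.png"),(400,300))]))
E
```

```text
mask dir -1.5744096206094655
clip [ 0.3817  0.2528 -1.5231] 0.15969921649050856
gap 0.019966349202957444 [0.38196488 0.25307843 0.17789689] [-1.10192491 -0.61489582  5.94084068]
leg [-0.4 -0.5 -0.8 -0.8 -1.3 -1.1] post(z,width,off) [(0.015, np.float64(33.6), np.float64(0.35)), (0.02, np.float64(32.3), np.float64(0.66)), (0.03, np.float64(30.2), np.float64(0.56)), (0.04, np.float64(28.7), np.float64(-0.33)), (0.05, np.float64(27.6), np.float64(-0.75)), (0.06, np.float64(26.9), np.float64(-0.39))]
0.020552737157429217 [0.35960481 0.39326497 0.22420935] 62.7583
```

View pics/preA.png

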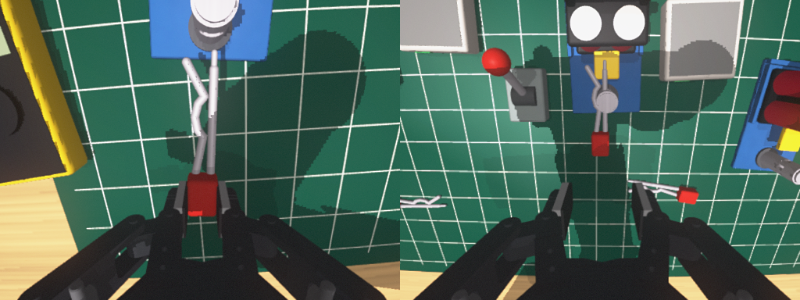

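```bash
python3 - <<'E'
from cl import *
d=W["dockA"]
P,_=tabpose(d,-.212,.2235,-.0004); bot.movel(P,down(d[2]+.012-np.pi/2),rate=.05); bot.wait(.1)
measure(d,-.212,-.0004)
r=insert(d,-.208,-.0004,.012); print(r)
if r[1]:
    letgo(); p=shot("wrist"); cv2.imwrite("pics/insA.png",p["color"][:,:,::-1]); print(bot.sense()["time"])
    bot.move_pose([.42,.1,.40],down(-np.pi/2))
    c=W["clipC"]
    for sg in(-1,1):
        for z in (.30,.177):
            q=bot.solve_ik([c[0],c[1],z],down(c[2]+sg*np.pi/2)); print(sg,z,None if q is None else q.round(2))
    bot.move_pose([c[0]+.02,c[1],.38],down(-np.pi/2)); p=shot("wrist")
    cv2.imwrite("pics/AC.png",np.hstack([cv2.imread("pics/insA.png"),p["color"][:,:,::-1]])[:,::1])
    cv2.imwrite("pics/AC.png",cv2.resize(cv2.imread("pics/AC.png"),(800,300)))
E
```

```text
leg [-0.9 -0.9 -1.  -0.8 -1.3 -1. ] post(z,width,off) [(0.015, np.float64(33.5), np.float64(0.41)), (0.02, np.float64(32.2), np.float64(0.65)), (0.03, np.float64(30.3), np.float64(0.56)), (0.04, np.float64(29.0), np.float64(-0.32)), (0.05, np.float64(27.7), np.float64(-0.86)), (0.06, np.float64(27.0), np.float64(-0.43))]
-0.208 [-0.7 -1.1 -0.2] 0.0206
-0.202 [-0.9  0.3  0.1] 0.0204
-0.196 [-0.5  0.5  0.2] 0.0204
-0.19 [-1.4  0.1 -0.1] 0.0207
-0.184 [-0.2  1.2 -0.1] 0.0203
-0.178 [-0.9  2.7 -0.3] 0.0204
-0.172 [-2.   7.1 -2.2] 0.0204
-0.166 [ 0.8  6.4 -1.1] 0.0207
-0.16 [ 5.3  6.  -0.9] 0.0208
-0.154 [ 3.7  5.7 -1. ] 0.0206
-0.148 [-0.7  6.9 -0.7] 0.0203
-0.146 [-4.7  7.5  1.2] 0.0203
(-0.1465, True)
67.3
-1 0.3 None
-1 0.177 None
1 0.3 [-0.22  0.17 -0.28  0.   -1.13  0.04]
1 0.177 [-0.22  0.31 -0.45  0.   -0.81  0.04]
```

View pics/AC.png

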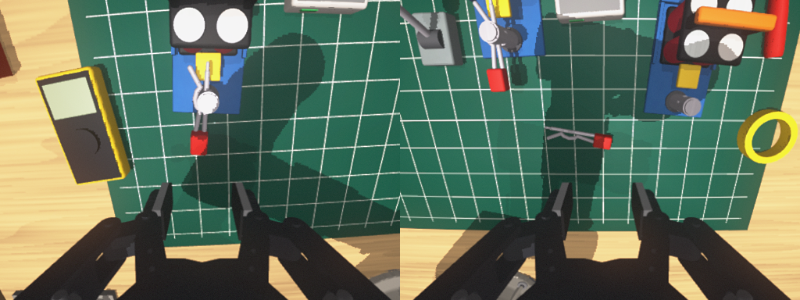

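```bash
python3 - <<'E'
from cl import *
p,x=look(W["clipC"],sg=1)
if x is not None:
    pickclip(x,sg=1)
    n=[.37,-.25,0.]
    bot.movel([n[0],n[1],.24],down(n[2]+np.pi/2),rate=.12); bot.movel([n[0],n[1],.180],rate=.08); print(bot.sense()["wrist_force"],bot.sense()["finger_gap"])
    bot.grip(.045); bot.movel([n[0],n[1],.30],rate=.2)
    p,x=look(n)
    pickclip(x); d=W["dockC"]
    P,q=tabpose(d,-.222,.30); bot.movel(P,q,rate=.15)
    P,q=tabpose(d,-.212,.2235); bot.movel(P,q,rate=.12); bot.wait(.2)
    p,_,_=measure(d,-.212,0); s=bot.sense(); print(s["finger_gap"],s["position"],s["time"])
    cv2.imwrite("pics/preC.png",cv2.resize(p["color"][:,:,::-1],(400,300)))
E
```

```text
mask dir 1.401819367750483
clip [ 0.4062 -0.2473  1.3997] 0.12452445021805703
gap 0.02034619829750641 [ 0.40661018 -0.24745897  0.17787354] [-1.70826063  1.56655764  5.98200882]
[ 0.6222473   0.53835412 -0.06009412] 0.02025289443880514
mask dir -0.0034261063770044432
clip [ 0.3691 -0.2501 -0.0078] 0.14431735591717654
gap 0.020594989866108224 [ 0.36946618 -0.25025072  0.17786577] [-1.39824138  1.24567489  6.13526932]
leg [-0.1  0.1  0.3  0.4  0.6  0.7] post(z,width,off) [(0.015, np.float64(33.4), np.float64(0.38)), (0.02, np.float64(32.3), np.float64(0.54)), (0.03, np.float64(29.8), np.float64(0.7)), (0.04, np.float64(28.4), np.float64(-0.08)), (0.05, np.float64(27.0), np.float64(-0.65)), (0.06, np.float64(26.5), np.float64(-0.37))]
0.020636833437709494 [ 0.35244493 -0.34954341  0.22414656] 85.7917
```

View pics/preC.png

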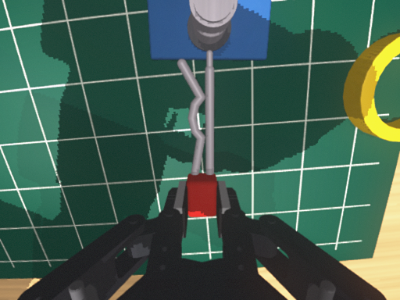

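```bash
python3 - <<'E'
from cl import *
d=W["dockC"]
P,_=tabpose(d,-.212,.2235,-.0003); bot.movel(P,down(d[2]-.014-np.pi/2),rate=.05); bot.wait(.1)
measure(d,-.212,-.0003)
r=insert(d,-.208,-.0003,-.014); print(r)
if r[1]:
    letgo(); p=shot("wrist"); cv2.imwrite("pics/homeC.png",cv2.resize(p["color"][:,:,::-1],(400,300)))
    bot.move_pose([.135,-.533,.405],down(-np.pi/2)); t=shot("top"); s=shot("scene")
    for n,dk in (("A","dockA"),("B","dockB"),("C","dockC")):
        m=near(orange(t),t,W[dk][:2],.06,.126); v,f=fit([(t,m)],up(BAR,.008),np.array(W[dk])); print(n,(v-W[dk]).round(4),f)
    top=cv2.resize(t["color"][90:300,90:450,::-1],(800,467),interpolation=cv2.INTER_CUBIC)
    cv2.imwrite("pics/top9.png",top)
    hc=cv2.imread("pics/homeC.png"); sc=cv2.resize(s["color"][90:330,130:450,::-1],(400,300))
    cv2.imwrite("pics/fin.png",np.hstack([hc,sc])); print(bot.sense()["time"])
E
```

```text
leg [-0.5 -0.5 -0.5 -0.6 -0.6 -0.5] post(z,width,off) [(0.015, np.float64(33.4), np.float64(0.35)), (0.02, np.float64(32.2), np.float64(0.48)), (0.03, np.float64(29.3), np.float64(0.64)), (0.04, np.float64(27.7), np.float64(-0.0)), (0.05, np.float64(26.8), np.float64(-0.32)), (0.06, np.float64(26.4), np.float64(-0.13))]
-0.208 [-0.3  0.7 -0.8] 0.0204
-0.202 [-0.3 -0.1 -0.1] 0.0206
-0.196 [-0.4  0.1 -0.2] 0.0204
-0.19 [-0.3 -0.9 -0.1] 0.0204
-0.184 [-0.3 -1.3  0.1] 0.0206
-0.178 [-1.1  1.6  0.6] 0.0204
-0.172 [-1.   5.6  0.7] 0.0204
-0.166 [-3.3  7.5  1. ] 0.0202
-0.16 [ 1.8  8.5 -0.1] 0.0204
-0.154 [ 4.1  5.6 -1.9] 0.0203
-0.148 [ 1.1  5.5 -0.6] 0.0204
-0.146 [-2.4  6.   0.6] 0.0203
(-0.1465, True)
A [ 0.0004  0.0004 -0.025 ] 0.36025834105653365
B [0.0006 0.0017 0.0001] 0.1866577569885287
C [0.0005 0.0016 0.0202] 0.13423638483317601
91.7167
```

View pics/fin.png

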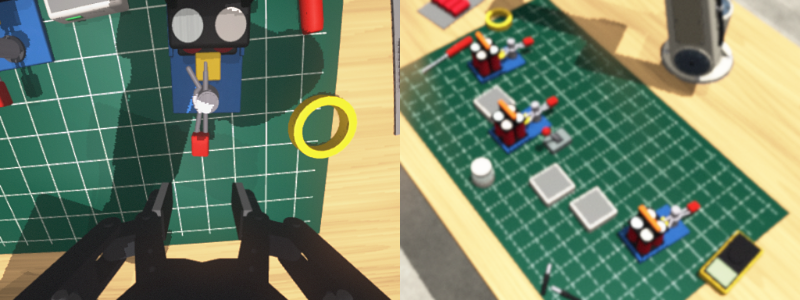

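View pics/top9.png

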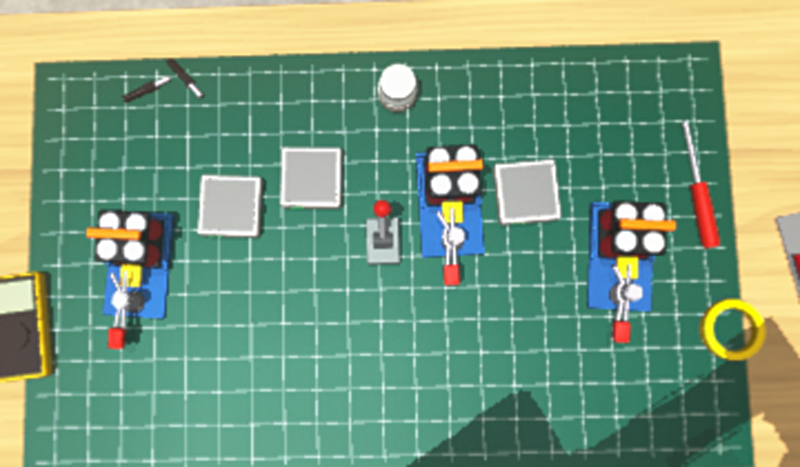

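```bash
python3 -c "
from station import bot
bot.finish_job()"
```

```text
the job is handed in; nothing more can be done
```

The job is done and handed in at about 92 s of robot time, against the 210 s limit; no verdict is reported back.

- **Lever:** I pushed it over to its end stop, where the push reached 14 N, while all three packs still stood on their stands. The last top picture shows it leaning away.
- **Packs:** All three were lifted by their handles and set down in the three cradles. In the last top picture they sit within 2 mm and 0.03 rad of their places. The fit for the pack in the left cradle was poor there, but a close wrist view right after that pack was set down put it within about 3 mm. The lugs face the posts.
- **Clips:** All three were pushed through the post holes until the bows snapped over. The push stayed at 6 N or less along the leg and about 8 N sideways. The last pictures show each leg over its lug with the bow round the post. I had to set one clip down and regrasp it because of the last joint's range.
- **Not checked directly:** I have no reading of the bow angles or of the seat-to-hole distances after release. I judged these from the tool's end position and the pictures. My measures of each post's centre differed by about 1.5 mm with height, so I used the values nearest the hole.
- **Disturbances and other things:** One clip had moved about 1 cm before I picked it up, so I located it again first. I saw no sign of the grip slackening. Nothing else on the bench looks moved.

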